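Lock the balance with its transport pin

TASK

The lab balance is going to be carried away: pull the red-handled lock pin out of its aluminium stand and put it into the lock hole in the balance. The hole is hidden at the bottom of the dark well ringed in red, somewhere off its middle, so feel for it gently with the pin's tip sliding over the well's floor until it drops in, then leave the pin upright and fully home, and let go. Do not disturb the other things on the bench.

Things in the scene. Friction and masses are not known exactly. Their poses are not given: they have to be found in the camera images.
- pin_grip (a point): Where to grip the lock pin: a point on the axis of its red square handle, 20 x 20 mm and 45 mm high, faces along this point's x and y; the handle runs from 25 mm below to 20 mm above the point. z points up the pin. The pin is 90 mm long, 50 to 100 g, loose, and starts upright in the stand.
- pin_tip (a point): Centre of the pin's flat lower end, on its axis, 70 mm below pin_grip; same axes. The shaft is round steel, 10 mm thick, 45 mm long below the handle; its lowest 2 mm taper to 7 mm.
- stand: Aluminium block 60 x 60 x 40 mm, fixed, with a blind hole of 11.6 mm, 25 mm deep, in the middle of its top; the pin stands in it. Origin: centre of its underside, z up.
- balance: White lab balance without its weighing pan, fixed. Origin: on the table directly under the well's centre; z up, x towards its back. The flat top is 70 mm above the table and a square of 170 mm centred on the well; a lower keypad reaches 155 mm to the front. Its weighing cell is delicate: more than 40 N between the balance and pin or gripper damages it.
- well_floor (a point): Centre of the flat black floor of the well in the balance's top, 45 mm above the table; the balance's axes. The well is round, 32 mm wide, 25 mm deep, upright, its rim ringed in red.
- well_mouth (a point): Centre of the well's mouth, 25 mm above well_floor. In the floor is the lock hole: upright, 11.6 mm wide, blind, 18 mm deep, fixed; its centre is 4.5 to 7.5 mm from the floor's centre in an unknown direction, new each time. With the pin home, its tip stands on the hole's bottom (27 mm above the table) and the red handle ends 2 mm above the balance's top.
- beaker: Glass beaker, 70 mm wide, 85 mm high, a bystander. Origin: centre of its underside.
- bottle: Brown glass bottle, 60 mm wide, 120 mm high, a bystander. Origin: centre of its underside.
- pan: The balance's round steel weighing pan, 110 mm wide, 12 mm high, lying on the bench, a bystander. Origin: centre of its underside.
- weight: Brass calibration weight with a knob, 24 mm wide, 42 mm high, a bystander. Origin: centre of its underside.

How it is judged:
By the outcome, as a careful person would: the job done as asked, in the order asked, and still so for the second after the job is handed in, with the robot touching nothing.
It also fails if it takes over 61 s, if anything falls off the work surface, if the arm or the gripper's body presses on something with over 40 N, if the wrist force passes 120 N, or if a joint passes its speed limit or range.

ROBOT

A 6-joint arm with a two-finger parallel gripper is mounted at the origin on the work surface. World frame = base frame: x ahead of the robot, y to its left, z up, the work surface at z = 0. Lengths are in mm, angles in rad, forces in N, time in s.
With the tool pointing down it reaches from about 350 to 775 mm from the base axis. Payload 7.3 kg.
Tool frame: the origin (TCP) lies on the centre line of the jaws, within the pads' length; the fingertips stand 11 mm ahead of it and the grasp point (between the pads) lies 8 mm behind it; z points along the fingers, y is the line along which they close (so a half turn about z gives the same grasp; the last joint's range is limited). The gripper opens to 92 mm and grips with 3 to 60 N. Pads are 19 mm wide; open, the fingers measure 130 mm over their backs; the gripper's body (75 mm by 190 mm) begins 47 mm behind the grasp point.
Start: joints at [1.055, 0.342, 1.524, -0, 1.275, -0.146], TCP at [189.737, 489.534, 237.741] pointing down, gripper open.
Joint ranges: [-2.53, 2.53], [-0.77, 2.02], [0.04, 2.7], [-1, 4.14], [0.28, 2.66], [-3.11, 3.11]. Speed limits (rad/s): [2.57, 2.57, 3.14, 3.14, 3.14, 3.14].

INTERFACE

Orientations are given as [roll, pitch, yaw] about the fixed x, y, z axes, in that order (R = Rz(yaw) Ry(pitch) Rx(roll)).
In Python, from plant import bot gives the robot as it stands.
- The arm moves only by the tool step_arm, never from a script. Its argument "deltas" is a list of rows, each a list of 5 numbers: the opening, from 0 (shut) to 1 (fully open), then the shift along the tool's x, y, z each as a share of 0.5 m, from -1 to 1, then the turn about the tool's z as a share of pi/2 rad, from -1 to 1. In form: [[claw, x, y, z, turn], ...]. A call has 1 to 8 rows; each row shifts and turns the commanded pose from where the row before left it, along the tool's axes as they then stand; what a row does not reach is not made up. A row lasts 1/10 s, in which the tool goes at most 50 mm and 8.59 degrees, less where a joint would pass 70% of its speed; a pose out of reach is approached as far as the arm can. A call with a number of a shift or a turn outside -1 to 1 is refused whole. A call with a gripper value outside its range is refused whole. The fingers move at their own pace and stop on an object; the grip force is fixed at half the most. Time passes only in rows, so rows that do not move let the fingers close. It gives the time, the measured TCP pose, the force, the opening and the grip force at its end, in the units of the state.
- bot.get_obs(): the state, without advancing time (a new reading comes with each control period).
- bot.capture(name): name is "scene" or "top" or "wrist"; returns (picture, depth): 420x560x3 uint8, red, green, blue; 420x560 float32, mm along the optical axis (not along the pixel's ray), 0 where there is no reading.
- bot.camera_params(name): a dict with "fov_y" (degrees; the focal length in pixels is half the picture's height over the tangent of half this angle, whatever the lens; pixels are square), "cx", "cy" (the principal point, pixels), "k1" (the pictures are not rectified: a ray, as slopes to the right and down, at radius r is drawn at 1 + k1 r^2 times it, then the intrinsics apply), "rvec" (rotation vector, rad) and "tvec" (3), from world to camera coordinates, as OpenCV has them. Camera axes: x right, y down, z forward; pixel columns grow to the right and rows downward; lengths in mm; the calibration is good to about 2 mm. A picture is of the moment at which its call begins: read the wrist's pose just before it. camera_params takes no time and is no camera call; for the wrist camera it gives the pose at the moment of the call.
- bot.close_job(): hands the job in; it is judged then, once.
The state is a dict: "time": time; "joint_positions": joint angles; "dq": joint speeds; "tau": joint torques, N m; "tool_pos": TCP position; "tcp_rot": TCP orientation; "contact_force": force on the tool from outside, world axes, zero at the start; "moment": the same for the moment, N m; "grip_width": finger opening in mm; "finger_force": force on a finger pad.
Only numpy, scipy, OpenCV 4.12 (cv2) and the standard library are available. Lean on these libraries where they do the work, as an engineer would, in place of code of your own. Each camera call takes 0.05 s, during which the arm holds its last target. There are 200 camera calls.

## Working session

There is one attempt and no reset: what is moved stays moved. The work goes in short steps, Python scripts to look and compute and a tool call to move; the robot and the scene stay as the last step left them, time stands still between calls to the robot, and variables do not carry over. Pictures are saved under pics/ and viewed, at most 10 in all, crops included, and the job is handed in when it is done.

Besides the shell and the picture viewer there is one more tool, called after ">>>" as a command line: name --pt "numbers of a row" for each row, then --argument value for the rest. step_arm: Moves the arm, as the interface text tells. Shift numbers are shares of 0.5 m and turn numbers shares of pi/2 rad, none past 1 either way. Its arguments: {"type":"object","properties":{"deltas":{"type":"array","items":{"type":"array","items":{"type":"number","minimum":-1,"maximum":1}}}},"required":["deltas"]}

```bash
mkdir -p pics
cat > h.py <<'E'
import numpy as np, cv2
from plant import bot
def cam(n):
    p=bot.camera_params(n); R,_=cv2.Rodrigues(np.array(p["rvec"],float)); t=np.array(p["tvec"],float).ravel()
    return p,R,t
def cast(P,uv,z,shape=(420,560)):
    """pixels -> world points on plane z"""
    p,R,t=P; f=shape[0]/2/np.tan(np.radians(p["fov_y"])/2)
    uv=np.atleast_2d(uv).astype(float); d=(uv-[p["cx"],p["cy"]])/f
    s=d.copy()
    for _ in range(20): s=d/(1+p["k1"]*(s**2).sum(1,keepdims=True))
    rays=np.c_[s,np.ones(len(s))]@R; o=-R.T@t
    return o+rays*((z-o[2])/rays[:,2])[:,None]
def red(im):
    h=cv2.cvtColor(im,cv2.COLOR_RGB2HSV); return (((h[...,0]<8)|(h[...,0]>172))&(h[...,1]>130)&(h[...,2]>60)).astype(np.uint8)
def blobs(m,amin=20):
    n,l,s,c=cv2.connectedComponentsWithStats(m); return [(i,s[i].tolist(),c[i].round(1).tolist()) for i in range(1,n) if s[i,4]>=amin],l
E
python3 - <<'E'
from h import *
o=bot.get_obs(); print(o)
ims=[]
for n in("top","scene"):
    P=cam(n); im,d=bot.capture(n); cv2.imwrite(f"pics/{n}0.png",im[...,::-1]); np.savez(f"{n}0.npz",im=im,d=d)
    print(n,P[0]); 
    for b in blobs(red(im))[0]: print(b, cast(P,b[2],70).round(0))
E
```

```text
{'time': 0.0, 'joint_positions': array([ 1.05499797e+00,  3.42684000e-01,  1.52501136e+00,  8.12122460e-07,
        1.27541208e+00, -1.45996482e-01]), 'dq': array([ 5.29487984e-04, -4.10331150e-04,  6.81459308e-05, -4.30128262e-04,
        2.83041887e-04,  4.49488290e-04]), 'tau': array([ 6.69018136e-04, -4.31241417e+01, -2.44221425e+01,  7.16616260e-02,
        5.60111634e-02, -1.00528064e-04]), 'tool_pos': array([189.53262414, 489.17293841, 237.06702852]), 'tcp_rot': array([-3.14009409e+00, -2.21136996e-04,  2.77179038e+00]), 'contact_force': array([0.67888296, 0.25320193, 0.04393834]), 'moment': array([ 0.00792424, -0.01678946,  0.00040017]), 'finger_force': 0.0, 'grip_width': 91.93158403103996}
top {'fov_y': 53.24556655001223, 'cx': 281.14513098585405, 'cy': 213.96594355116983, 'k1': 0.018011591815010657, 'rvec': array([ 2.09826149, -2.1418815 ,  0.21389913]), 'tvec': array([  18.96115248,  645.99950692, 1221.23515543])}
(1, [410, 124, 45, 57, 1857], [432.3, 152.0]) [[ 834. -473.   70.]]
(5, [208, 240, 8, 8, 42], [211.2, 243.9]) [[558. 218.  70.]]
scene {'fov_y': 49.37345083895167, 'cx': 283.53271497882236, 'cy': 207.7459019073592, 'k1': -0.11588602900004188, 'rvec': array([ 2.02843476,  0.988653  , -0.52053137]), 'tvec': array([-404.38777666, -231.59248894, 1576.30154214])}
(2, [508, 60, 8, 7, 43], [511.8, 63.0]) [[ 408. 1521.   70.]]
(3, [316, 157, 7, 16, 102], [319.2, 164.3]) [[538. 226.  70.]]
(4, [85, 355, 87, 65, 3682], [127.5, 392.2]) [[ 884. -493.   70.]]
```

View pics/top0.png

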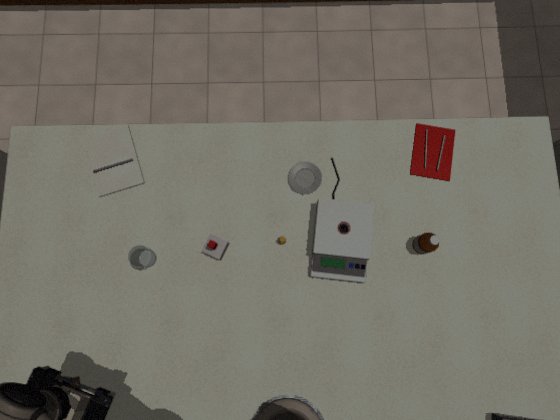

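View pics/scene0.png

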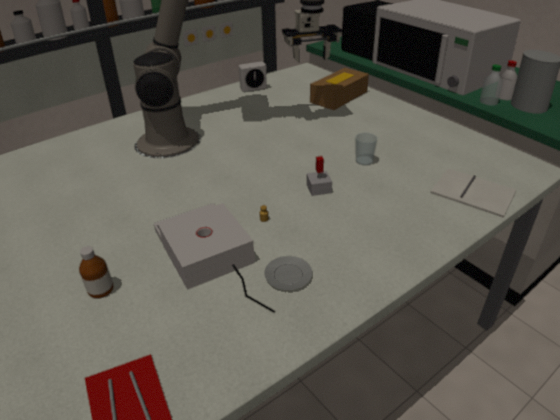

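The top view shows the pin in its stand at (211,244), the well at (344,228), the weight at (282,240), the beaker at (142,258), the bottle at (427,243) and the pan at (305,178). The scene view agrees.

Run:
```python
from h import *
P=cam("top"); im=np.load("top0.npz")["im"]
h=cv2.cvtColor(im,cv2.COLOR_RGB2HSV)
print("pin",cast(P,[211.2,243.9],95).round(1),"well",cast(P,[344,228],70).round(1),"weight",cast(P,[282,240],20).round(1))
# balance top white
m=((h[...,2]>150)&(h[...,1]<25)).astype(np.uint8); b,l=blobs(m,100)
for i,s,c in b:
    q=cv2.minAreaRect(np.argwhere(l==i)[:,::-1].astype(np.float32)); print(s,c,q)
# stand
o=bot.get_obs(); pw=cam("wrist"); print("wristcam world",(-pw[1].T@pw[2]).round(0),"fwd",pw[1][2].round(2),"right",pw[1][0].round(2),pw[0]["fov_y"], o["tool_pos"].round(1),o["tcp_rot"])
def delta(p): 
    from scipy.spatial.transform import Rotation as Ro
    return Ro.from_euler("xyz",o["tcp_rot"]).inv().apply(np.array(p)-o["tool_pos"])
print(delta([*cast(P,[211.2,243.9],95)[0][:2],250]).round(0))
```

```text
pin [[554.3 213.8  95. ]] well [[ 597.8 -183.9   70. ]] weight [[571.7   4.4  20. ]]
wristcam world [116. 518. 384.] fwd [ 0.27 -0.11 -0.96] right [ 0.36  0.93 -0.  ] 71.74539089654742 [189.6 489.2 237.1] [-3.14028495e+00 -1.56279364e-04  2.77179550e+00]
[-440. -125.  -13.]
```

>>> step_arm --pt "1 -0.088 -0.025 0 0" --pt "1 -0.088 -0.025 0 0" --pt "1 -0.088 -0.025 0 0" --pt "1 -0.088 -0.025 0 0" --pt "1 -0.088 -0.025 0 0" --pt "1 -0.088 -0.025 0 0" --pt "1 -0.088 -0.025 0 0" --pt "1 -0.088 -0.025 0 0"

```text
time: 0.9
tool_pos: [482.9, 267.6, 237.4]
tcp_rot: [-3.141, -0.001, 2.772]
contact_force: [-1.0, 1.3, -0.5]
grip_width: 92.0
finger_force: 0.0
```

>>> step_arm --pt "1 -0.05 -0.02 0 0" --pt "1 0 0 0 0"

```text
time: 1.1
tool_pos: [503.8, 248.0, 236.9]
tcp_rot: [-3.141, 0.0, 2.767]
contact_force: [-1.0, -0.6, 0.2]
grip_width: 91.8
finger_force: 0.0
```

```bash
cat >> h.py <<'E'
from scipy.spatial.transform import Rotation as Ro
def delta(p,o=None):
    o=o or bot.get_obs(); return Ro.from_euler("xyz",o["tcp_rot"]).inv().apply(np.array(p)-o["tool_pos"])
def st():
    o=bot.get_obs(); print(round(o["time"],2),o["tool_pos"].round(1),o["tcp_rot"].round(4),"F",o["contact_force"].round(1),"w",round(o["grip_width"],1),round(o["finger_force"],1)); return o
E
python3 - <<'E'
from h import *
o=st(); P=cam("wrist"); im,d=bot.capture("wrist"); cv2.imwrite("pics/w1.png",im[...,::-1]); np.savez("w1.npz",im=im,d=d)
b,l=blobs(red(im),60)
for i,s,c in b: print(s,c,cast(P,c,105).round(1))
E
```

```text
1.1 [503.8 248.  236.9] [-3.1406e+00  1.0000e-04  2.7675e+00] F [-1.  -0.6  0.2] w 91.8 0.0
[258, 235, 18, 31, 349] [267.0, 254.0] [[550.6 213.9 105. ]]
```

View pics/w1.png

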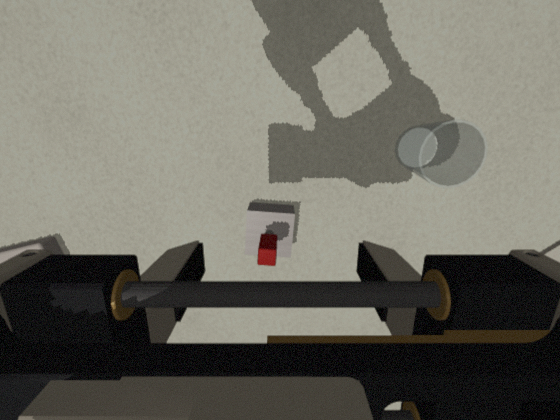

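The wrist view shows the pin handle at (267,254), with its bright top face at about row 258. The stand is around (270,232) and the beaker at (450,150).

Run:
```python
from h import *
z=np.load("w1.npz"); im,d=z["im"],z["d"]; P=cam("wrist")
print(im[230:270:2,267],d[230:270:4,267]); print(im[258,254:284,0],im[242,254:284,0]); print(im[210:262:3,285,0]); print(im[225,240:304:3,0])
r=red(im); mt=(r>0)&(im[...,0]>np.percentile(im[r>0][:,0],40))
q=cv2.minAreaRect(np.argwhere(mt)[:,::-1].astype(np.float32)); print(q)
c=cast(P,cv2.boxPoints(q),105); print(c.round(1),c.mean(0)); e=np.diff(c,axis=0)[:, :2]; print(np.hypot(*e.T),np.degrees(np.arctan2(e[:,1],e[:,0])))
```

```text
[[ 71  69  63]
 [ 54  50  49]
 [ 59  19  24]
 [ 57   3   4]
 [ 58  12   6]
 [ 59  15   6]
 [ 59   5   8]
 [ 57   4   3]
 [ 61   7  10]
 [ 70   5  15]
 [131  37  32]
 [141  38  38]
 [136  33  25]
 [134  27  28]
 [137  34  33]
 [135  27  26]
 [135  34  29]
 [136  48  43]
 [156 150 136]
 [163 162 147]] [370.51205 341.94385 332.71143 318.98868 311.7155  305.341   305.65918
 307.17975 309.7621  427.24124]
[162 161 159 134 133 139 140 139 138 135 137 135 137 137 139 137 139 138
 137 135 130 113 124 163 165 163 162 164 166 166] [157 155 156 154 149 109  62  54  66  60  61  59  61  59  63  58  57  60
  60  62  60  61  77 134 149 151 149 150 150 151]
[ 65 137 153 155 101  86  87  87  83 136 150 147 149 152 151 148 162 160]
[161 162 164 164 161 162 158 160 159 121  86  87  84  86  87  86  91 155
 102 115 163 162]
((266.13525390625, 257.24114990234375), (16.106266021728516, 14.572335243225098), 4.39870548248291)
[[556.1 201.7 105. ]
 [540.9 209.3 105. ]
 [548.4 224.5 105. ]
 [563.7 217.1 105. ]] [552.24604954 213.15677799 105.        ]
[16.95473359 16.87389595 16.97716839] [153.29005507  63.75746602 -25.79409297]
```

>>> step_arm --pt "1 -0.058 -0.0145 0 0" --pt "1 -0.058 -0.0145 0 0" --pt "1 0 0 0.06 0.055" --pt "1 0 0 0.06 0" --pt "1 0 0 0.06 0" --pt "1 0 0 0.03 0" --pt "1 0 0 0 0"

```text
time: 1.85
tool_pos: [547.8, 217.0, 130.2]
tcp_rot: [-3.138, -0.005, 2.687]
contact_force: [0.8, 0.1, -0.7]
grip_width: 91.7
finger_force: 0.0
```

Run:
```python
from h import *
o=st(); print(delta([552.5,213.3,77],o))
P=cam("wrist"); im,d=bot.capture("wrist"); cv2.imwrite("pics/w2.png",im[...,::-1])
b,l=blobs(red(im),60)
for i,s,c in b:
    print(s,c,cast(P,c,105).round(1))
    mt=(l==i)&(im[...,0]>100); q=cv2.minAreaRect(np.argwhere(mt)[:,::-1].astype(np.float32)); print(q, cast(P,cv2.boxPoints(q),105).round(1))
```

```text
1.85 [547.8 217.  130.2] [-3.1381 -0.0047  2.6868] F [ 0.8  0.1 -0.7] w 91.7 0.0
[-6.05079847 -1.06106089 53.15603199]
[264, 223, 29, 48, 1218] [278.5, 248.2] [[547.2 215.4 105. ]]
((0.0, 0.0), (0.0, 0.0), 0.0) [[360.5 148.4 105. ]
 [360.5 148.4 105. ]
 [360.5 148.4 105. ]
 [360.5 148.4 105. ]]
```

View pics/w2.png

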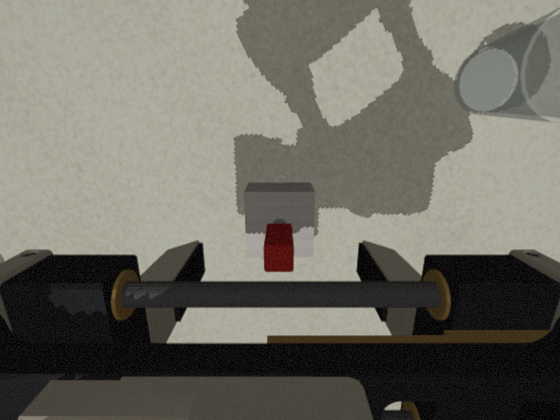

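The pin handle, at (278,248), lies square with the fingers and centred between them.

>>> step_arm --pt "1 -0.012 -0.002 0 0" --pt "1 0 0 0.053 0" --pt "1 0 0 0.053 0" --pt "1 0 0 0 0" --pt "1 0 0 0 0"

```text
time: 2.4
tool_pos: [556.0, 212.9, 81.0]
tcp_rot: [3.141, 0.001, 2.685]
contact_force: [0.2, 0.5, 0.2]
grip_width: 91.8
finger_force: 0.0
```

>>> step_arm --pt "0 0 0 0 0" --pt "0 0 0 0 0" --pt "0 0 0 0 0" --pt "0 0 0 0 0" --pt "0 0 0 0 0" --pt "0 0 0 0 0" --pt "0 0 0 0 0" --pt "0 0 0 0 0"

```text
time: 3.2
tool_pos: [555.3, 212.7, 79.7]
tcp_rot: [3.142, -0.0, 2.685]
contact_force: [0.3, -0.0, 0.0]
grip_width: 32.8
finger_force: 0.0
```

>>> step_arm --pt "0 0 0 0 0" --pt "0 0 0 0 0" --pt "0 0 0 0 0" --pt "0 0 0 0 0"

```text
time: 3.6
tool_pos: [555.2, 212.7, 79.7]
tcp_rot: [-3.142, -0.0, 2.685]
contact_force: [-0.4, -0.0, -1.0]
grip_width: 20.0
finger_force: 30.0
```

>>> step_arm --pt "0 0 0 -0.03 0" --pt "0 0 0 -0.05 0" --pt "0 0 0 -0.08 0" --pt "0 0 0 -0.08 0" --pt "0 0 0 0 0"

```text
time: 4.1
tool_pos: [558.0, 213.4, 205.9]
tcp_rot: [3.134, 0.009, 2.685]
contact_force: [0.1, 0.4, 0.9]
grip_width: 20.0
finger_force: 30.0
```

Run:
```python
from h import *
o=st(); print(delta([598,-184,190],o))
```

```text
4.1 [558.  213.4 205.9] [3.1343 0.0086 2.6855] F [0.1 0.4 0.9] w 20.0 30.0
[-210.81456867 -339.31576109   15.21653946]
```

>>> step_arm --pt "0 -0.06 -0.076 0 0" --pt "0 -0.06 -0.076 0 0" --pt "0 -0.06 -0.076 0 0" --pt "0 -0.06 -0.076 0 0" --pt "0 -0.06 -0.076 0 0" --pt "0 -0.06 -0.076 0 0" --pt "0 -0.06 -0.076 0 0" --pt "0 -0.06 -0.076 0 0"

```text
time: 4.9
tool_pos: [636.6, -167.8, 198.7]
tcp_rot: [3.141, -0.001, 2.685]
contact_force: [0.6, 0.3, -0.6]
grip_width: 20.4
finger_force: 30.0
```

>>> step_arm --pt "0 -0.05 -0.07 0.03 0" --pt "0 0 0 0 0" --pt "0 0 0 0 0" --pt "0 0 0 0 0"

```text
time: 5.3
tool_pos: [643.7, -207.3, 184.3]
tcp_rot: [3.141, -0.001, 2.686]
contact_force: [-0.4, -0.2, -1.5]
grip_width: 19.7
finger_force: 30.0
```

Run:
```python
from h import *
o=st(); P=cam("wrist"); im,d=bot.capture("wrist"); cv2.imwrite("pics/w3.png",im[...,::-1]); np.savez("w3.npz",im=im,d=d)
b,l=blobs(red(im),60)
for i,s,c in b: print(s,c,cast(P,c,70).round(1))
```

```text
5.3 [ 643.7 -207.3  184.3] [ 3.1411e+00 -1.1000e-03  2.6861e+00] F [-0.4 -0.2 -1.5] w 19.7 30.0
[262, 132, 43, 43, 228] [283.3, 152.3] [[ 598.4 -182.5   70. ]]
[260, 238, 41, 43, 1541] [280.4, 260.5] [[ 692.6 -231.6   70. ]]
```

View pics/w3.png

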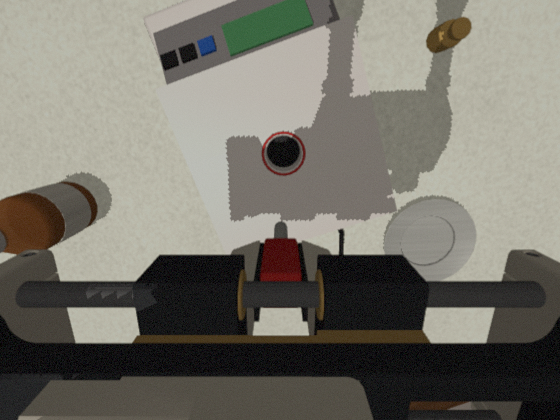

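The well's ring is centred at (283,153). The pin's tip shows at about (281,225), and the bottle and pan are well clear.

Run:
```python
from h import *
z=np.load("w3.npz"); im,d=z["im"],z["d"]; P=cam("wrist"); o=bot.get_obs()
b,l=blobs(red(im),60); pts=np.argwhere(l==b[0][0])[:,::-1].astype(np.float32)
e=cv2.fitEllipse(cv2.convexHull(pts)); w=cast(P,e[0],70)[0]; print(e,w)
c=im[205:245,265:298]; cv2.imwrite("pics/tip.png",cv2.resize(c,None,fx=14,fy=14,interpolation=cv2.INTER_NEAREST)[...,::-1])
print(d[215:240:2,281].round(0))
print("tip nominal px->", cast(P,[[281,222],[281,226],[281,230]],119.6))
print("TCP",o["tool_pos"],"delta well",delta([*w[:2],184],o))
```

```text
((283.0625305175781, 153.0388946533203), (42.912322998046875, 43.18349838256836), 20.039138793945312) [ 599.25376652 -182.6973593    70.        ]
[274. 277. 276. 222. 216. 213. 208. 204. 202. 197. 194. 192. 175.]
tip nominal px-> [[ 640.93970732 -205.31940978  119.6       ]
 [ 643.89952045 -206.76980339  119.6       ]
 [ 646.88462515 -208.23259025  119.6       ]]
TCP [ 643.92438944 -206.94426902  184.8167062 ] delta well [50.78076314  2.16223255  0.82646064]
```

View pics/tip.png

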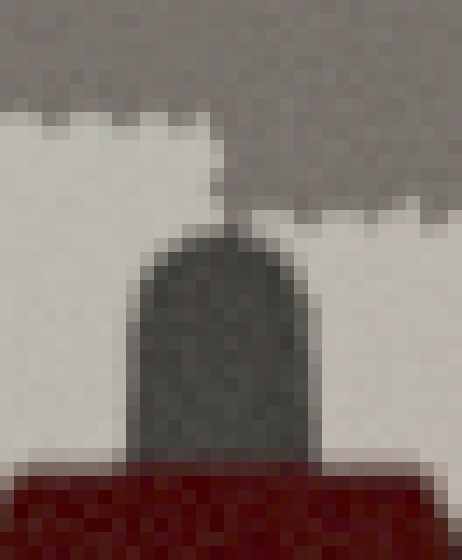

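The tip sits right under the TCP: shaft axis at column 281, tip centre at about row 226.

>>> step_arm --pt "0 0.051 0.002 0 0" --pt "0 0.051 0.002 0 0" --pt "0 0 0 0.05 0" --pt "0 0 0 0 0" --pt "0 0 0 0 0"

```text
time: 5.85
tool_pos: [599.2, -183.2, 160.3]
tcp_rot: [3.141, 0.0, 2.687]
contact_force: [0.6, 0.0, -2.0]
grip_width: 19.6
finger_force: 30.0
```

Run:
```python
from h import *
o=st(); print(delta([599.25,-182.7,118],o))
P=cam("wrist"); im,d=bot.capture("wrist"); cv2.imwrite("pics/w4.png",im[190:310,220:340][...,::-1].repeat(4,0).repeat(4,1))
```

```text
5.85 [ 599.2 -183.2  160.3] [3.1415e+00 1.0000e-04 2.6868e+00] F [ 0.6  0.  -2. ] w 19.6 30.0
[ 0.21165763  0.42509914 42.31079848]
```

View pics/w4.png

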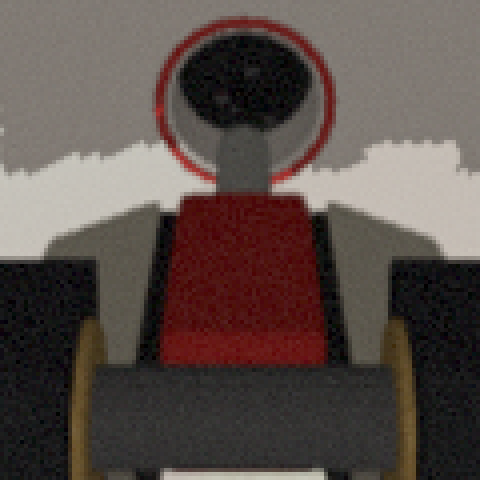

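The tip is laterally in line with the red ring (crop centre at about (245,100)), so I'm descending into the well.

>>> step_arm --pt "0 0 0 0.04 0" --pt "0 0 0 0.04 0" --pt "0 0 0 0.01 0" --pt "0 0 0 0 0" --pt "0 0 0 0 0"

```text
time: 6.4
tool_pos: [599.8, -184.4, 116.0]
tcp_rot: [3.141, 0.002, 2.685]
contact_force: [0.3, -0.3, -0.2]
grip_width: 20.3
finger_force: 30.0
```

>>> step_arm --pt "0 0 0 0.002 0" --pt "0 0 0 0.002 0" --pt "0 0 0 0 0"

```text
time: 6.7
tool_pos: [599.0, -184.2, 113.1]
tcp_rot: [3.142, 0.001, 2.685]
contact_force: [0.4, 0.4, -2.5]
grip_width: 19.7
finger_force: 30.0
```

>>> step_arm --pt "0 0 0 0.002 0" --pt "0 0 0 0 0"

```text
time: 6.9
tool_pos: [598.9, -184.1, 111.7]
tcp_rot: [3.142, -0.0, 2.685]
contact_force: [-0.6, -0.6, -1.1]
grip_width: 20.1
finger_force: 30.0
```

>>> step_arm --pt "0 0 0 0.002 0" --pt "0 0 0 0 0"

```text
time: 7.1
tool_pos: [598.9, -184.1, 110.5]
tcp_rot: [3.142, -0.0, 2.685]
contact_force: [0.0, 0.2, -1.0]
grip_width: 19.8
finger_force: 30.0
```

>>> step_arm --pt "0 0 0 0.002 0" --pt "0 0 0 0 0"

```text
time: 7.3
tool_pos: [599.0, -184.1, 109.7]
tcp_rot: [3.141, 0.0, 2.685]
contact_force: [-0.7, 0.3, -0.0]
grip_width: 19.5
finger_force: 30.0
```

>>> step_arm --pt "0 0 0 0.002 0" --pt "0 0 0 0 0"

```text
time: 7.5
tool_pos: [599.1, -184.2, 109.5]
tcp_rot: [3.142, 0.001, 2.685]
contact_force: [-1.0, 0.8, 4.0]
grip_width: 20.1
finger_force: 30.0
```

Contact is at TCP z ≈ 109.5. Next I slide gently outward, then around a 6 mm circle.

>>> step_arm --pt "0 0.0008 -0.003 0.001 0" --pt "0 0 -0.003 0 0" --pt "0 0 0 0 0"

```text
time: 7.8
tool_pos: [598.3, -186.0, 109.5]
tcp_rot: [3.14, 0.002, 2.685]
contact_force: [0.8, 3.9, 6.0]
grip_width: 20.3
finger_force: 30.0
```

>>> step_arm --pt "0 0 -0.003 0 0" --pt "0 0 0 0 0" --pt "0 0 0 0 0"

```text
time: 8.1
tool_pos: [597.7, -187.3, 109.5]
tcp_rot: [3.14, 0.003, 2.685]
contact_force: [1.1, 3.3, 5.9]
grip_width: 19.9
finger_force: 30.0
```

>>> step_arm --pt "0 0.0035 -0.002 0 0" --pt "0 0.003 0.0012 0 0" --pt "0 0 0 0 0"

```text
time: 8.4
tool_pos: [594.9, -187.5, 109.5]
tcp_rot: [3.141, 0.005, 2.685]
contact_force: [3.5, -0.3, 6.4]
grip_width: 19.9
finger_force: 30.0
```

>>> step_arm --pt "0 0.0025 0.0019 0 0" --pt "0 0.0019 0.0025 0 0" --pt "0 0 0 0 0"

```text
time: 8.7
tool_pos: [593.6, -185.5, 109.5]
tcp_rot: [-3.14, 0.005, 2.685]
contact_force: [2.1, -1.9, 5.7]
grip_width: 19.7
finger_force: 30.0
```

>>> step_arm --pt "0 0.0012 0.0029 0 0" --pt "0 0.0004 0.0031 0 0" --pt "0 0 0 0 0"

```text
time: 9.0
tool_pos: [593.6, -182.9, 109.5]
tcp_rot: [-3.139, 0.004, 2.685]
contact_force: [-0.4, -3.7, 7.6]
grip_width: 20.1
finger_force: 30.0
```

>>> step_arm --pt "0 0.0002 0.0031 0 0" --pt "0 -0.0009 0.003 0 0" --pt "0 0 0 0 0"

```text
time: 9.3
tool_pos: [594.5, -180.5, 109.4]
tcp_rot: [-3.138, 0.002, 2.685]
contact_force: [-2.1, -5.5, 8.2]
grip_width: 19.9
finger_force: 30.0
```

>>> step_arm --pt "0 -0.0018 0.0026 0 0" --pt "0 -0.0024 0.002 0 0" --pt "0 0 0 0 0"

```text
time: 9.6
tool_pos: [596.2, -179.2, 109.4]
tcp_rot: [-3.137, -0.001, 2.686]
contact_force: [-6.4, -4.0, 11.6]
grip_width: 19.8
finger_force: 30.0
```

>>> step_arm --pt "0 -0.0028 0.0013 0 0" --pt "0 -0.003 0.0004 0 0" --pt "0 0 0 0 0"

```text
time: 9.9
tool_pos: [598.7, -179.4, 109.3]
tcp_rot: [-3.138, -0.002, 2.686]
contact_force: [-7.6, -4.0, 13.4]
grip_width: 19.7
finger_force: 30.0
```

>>> step_arm --pt "0 0 0 -0.002 0" --pt "0 0 0 0 0"

```text
time: 10.1
tool_pos: [599.5, -178.5, 109.4]
tcp_rot: [-3.14, -0.002, 2.685]
contact_force: [-3.9, -2.6, 7.4]
grip_width: 20.1
finger_force: 30.0
```

>>> step_arm --pt "0 0.0018 0.0036 0 0" --pt "0 0 0 0 0" --pt "0 0 0 0 0"

```text
time: 10.4
tool_pos: [600.2, -176.5, 109.4]
tcp_rot: [-3.14, -0.0, 2.685]
contact_force: [-2.8, -3.6, 5.4]
grip_width: 20.0
finger_force: 30.0
```

>>> step_arm --pt "0 0.0035 -0.0025 0 0" --pt "0 0.002 -0.0025 0 0" --pt "0 0 0 0 0"

```text
time: 10.7
tool_pos: [597.6, -176.6, 109.4]
tcp_rot: [3.141, 0.001, 2.685]
contact_force: [3.3, 0.5, 3.0]
grip_width: 19.8
finger_force: 30.0
```

>>> step_arm --pt "0 0.0035 -0.0025 0.0006 0" --pt "0 0.002 -0.002 0 0" --pt "0 0 0 0 0"

```text
time: 11.0
tool_pos: [594.2, -177.3, 109.4]
tcp_rot: [3.141, 0.002, 2.685]
contact_force: [3.4, 0.4, 4.9]
grip_width: 19.9
finger_force: 30.0
```

>>> step_arm --pt "0 -0.0015 -0.005 0 0" --pt "0 0 0 0 0"

```text
time: 11.2
tool_pos: [593.4, -179.1, 109.3]
tcp_rot: [3.14, -0.0, 2.685]
contact_force: [1.6, 3.9, 7.1]
grip_width: 19.7
finger_force: 30.0
```

>>> step_arm --pt "0 -0.001 0.005 0 0" --pt "0 -0.004 0.003 0 0" --pt "0 -0.004 0.002 0 0" --pt "0 0 0 0 0"

```text
time: 11.6
tool_pos: [597.3, -178.1, 109.2]
tcp_rot: [-3.139, -0.004, 2.686]
contact_force: [-6.7, -2.2, 10.4]
grip_width: 20.2
finger_force: 30.0
```

>>> step_arm --pt "0 -0.003 0.0008 0 0" --pt "0 -0.003 0 0 0" --pt "0 0 0 0 0"

```text
time: 11.9
tool_pos: [599.6, -179.0, 108.9]
tcp_rot: [-3.139, -0.006, 2.686]
contact_force: [-7.1, -3.1, 10.9]
grip_width: 19.5
finger_force: 30.0
```

>>> step_arm --pt "0 0 0 -0.0016 0" --pt "0 -0.0025 0.003 0 0" --pt "0 -0.0025 0.002 0 0" --pt "0 0 0 0 0"

```text
time: 12.3
tool_pos: [605.4, -177.0, 109.2]
tcp_rot: [3.141, -0.001, 2.686]
contact_force: [-1.7, -0.1, 2.1]
grip_width: 20.0
finger_force: 30.0
```

>>> step_arm --pt "0 0.0016 -0.0022 0.0008 0" --pt "0 -0.0012 -0.003 0 0" --pt "0 0 0 0 0"

```text
time: 12.6
tool_pos: [604.5, -179.6, 109.2]
tcp_rot: [3.141, 0.0, 2.685]
contact_force: [0.4, 1.5, 0.8]
grip_width: 20.0
finger_force: 30.0
```

>>> step_arm --pt "0 -0.0016 -0.003 0 0" --pt "0 -0.0014 -0.003 0 0" --pt "0 0 0 0 0"

```text
time: 12.9
tool_pos: [604.2, -183.4, 109.1]
tcp_rot: [-3.141, -0.0, 2.685]
contact_force: [-0.5, 0.4, -0.3]
grip_width: 19.7
finger_force: 30.0
```

>>> step_arm --pt "0 0 0 0.002 0" --pt "0 0 0 0 0"

```text
time: 13.1
tool_pos: [604.3, -183.4, 108.9]
tcp_rot: [-3.141, 0.001, 2.685]
contact_force: [-2.1, -0.3, 4.2]
grip_width: 20.0
finger_force: 30.0
```

>>> step_arm --pt "0 -0.002 -0.003 0 0" --pt "0 -0.001 -0.003 0 0" --pt "0 0 0 0 0"

```text
time: 13.4
tool_pos: [604.6, -185.9, 108.8]
tcp_rot: [3.14, 0.0, 2.685]
contact_force: [-0.8, 3.5, 5.3]
grip_width: 19.9
finger_force: 30.0
```

>>> step_arm --pt "0 0.001 -0.003 0 0" --pt "0 0.002 -0.003 0 0" --pt "0 0 0 0 0"

```text
time: 13.7
tool_pos: [602.4, -188.7, 109.1]
tcp_rot: [3.141, 0.002, 2.685]
contact_force: [1.3, 2.4, 5.1]
grip_width: 19.4
finger_force: 30.0
```

>>> step_arm --pt "0 0.003 -0.001 0 0" --pt "0 0.003 0 0 0" --pt "0 0 0 0 0"

```text
time: 14.0
tool_pos: [599.6, -188.5, 109.1]
tcp_rot: [-3.141, 0.004, 2.685]
contact_force: [4.1, -0.8, 5.5]
grip_width: 19.7
finger_force: 30.0
```

>>> step_arm --pt "0 0.002 0.0015 0 0" --pt "0 0.001 0.001 0 0" --pt "0 0 0 0 0"

```text
time: 14.3
tool_pos: [598.6, -187.2, 109.1]
tcp_rot: [-3.14, 0.003, 2.685]
contact_force: [3.4, -2.4, 6.2]
grip_width: 20.1
finger_force: 30.0
```

>>> step_arm --pt "0 0 0 -0.0024 0" --pt "0 0 0 0 0"

```text
time: 14.5
tool_pos: [597.3, -186.1, 109.2]
tcp_rot: [-3.141, -0.001, 2.685]
contact_force: [-0.8, -2.0, 3.0]
grip_width: 19.8
finger_force: 30.0
```

Run:
```python
from h import *
o=st()
for p in [(603.5,-185),(605.5,-184),(601.5,-185)]: print(p,(delta([*p,109],o)/500).round(4))
P=cam("wrist"); im,d=bot.capture("wrist"); cv2.imwrite("pics/w5.png",im[210:290,240:320][...,::-1].repeat(6,0).repeat(6,1))
```

```text
14.5 [ 597.3 -186.1  109.2] [-3.1408e+00 -1.2000e-03  2.6853e+00] F [-0.8 -2.   3. ] w 19.8 30.0
(603.5, -185) [-0.0101  0.0075  0.0003]
(605.5, -184) [-0.0128  0.011   0.0003]
(601.5, -185) [-0.0065  0.0057  0.0003]
```

View pics/w5.png

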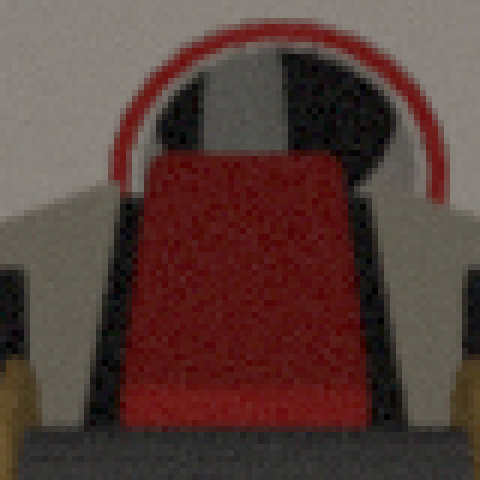

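The shaft is about 35 px left of the ring centre (≈3.5 mm toward tool −y), which matches the pose estimate. Next I recheck the slight dip around (604.5,−185).

>>> step_arm --pt "0 -0.003 0.0025 0 0" --pt "0 -0.003 0.0025 0 0" --pt "0 -0.003 0.0025 0 0" --pt "0 0 0 0.0006 0" --pt "0 0 0 0 0"

```text
time: 15.05
tool_pos: [603.7, -184.0, 109.0]
tcp_rot: [3.141, -0.0, 2.686]
contact_force: [-0.8, -0.4, 2.1]
grip_width: 20.0
finger_force: 30.0
```

>>> step_arm --pt "0 -0.002 0.001 0.0004 0" --pt "0 0 0 0 0"

```text
time: 15.25
tool_pos: [604.5, -184.1, 108.9]
tcp_rot: [3.141, -0.001, 2.686]
contact_force: [-4.1, 0.8, 4.0]
grip_width: 19.7
finger_force: 30.0
```

>>> step_arm --pt "0 -0.003 0 0.0004 0" --pt "0 0 0 0 0"

```text
time: 15.45
tool_pos: [606.7, -185.1, 108.6]
tcp_rot: [3.141, 0.001, 2.685]
contact_force: [-0.2, 0.3, -0.6]
grip_width: 20.0
finger_force: 30.0
```

>>> step_arm --pt "0 0 0 0.002 0" --pt "0 0 0 0 0"

```text
time: 15.65
tool_pos: [606.8, -185.2, 107.8]
tcp_rot: [3.141, 0.002, 2.685]
contact_force: [2.0, 0.0, 0.7]
grip_width: 20.0
finger_force: 30.0
```

Now well below floor level (109.1), so the tip is dropping into the hole. I press on gently.

>>> step_arm --pt "0 0 0 0.002 0" --pt "0 0 0 0 0"

```text
time: 15.85
tool_pos: [606.9, -185.2, 107.2]
tcp_rot: [3.141, 0.002, 2.685]
contact_force: [2.0, -0.7, 2.0]
grip_width: 19.7
finger_force: 30.0
```

>>> step_arm --pt "0 0 0 0.002 0" --pt "0 0 0 0 0"

```text
time: 16.05
tool_pos: [607.2, -185.2, 106.2]
tcp_rot: [3.141, 0.003, 2.685]
contact_force: [5.3, 0.7, 1.3]
grip_width: 19.8
finger_force: 30.0
```

>>> step_arm --pt "0 -0.0018 0.0009 0.002 0" --pt "0 0 0 0.002 0" --pt "0 0 0 0 0"

```text
time: 16.35
tool_pos: [607.5, -185.1, 103.7]
tcp_rot: [3.141, 0.001, 2.685]
contact_force: [5.1, -0.3, 0.2]
grip_width: 20.1
finger_force: 30.0
```

>>> step_arm --pt "0 0 0 0.003 0" --pt "0 0 0 0.003 0" --pt "0 0 0 0 0"

```text
time: 16.65
tool_pos: [607.5, -185.1, 100.8]
tcp_rot: [3.141, 0.001, 2.685]
contact_force: [4.4, -0.7, 1.3]
grip_width: 19.5
finger_force: 30.0
```

>>> step_arm --pt "0 -0.0012 0.0006 0.003 0" --pt "0 0 0 0.004 0" --pt "0 0 0 0.004 0" --pt "0 0 0 0 0"

```text
time: 17.05
tool_pos: [607.6, -185.0, 94.8]
tcp_rot: [3.142, -0.001, 2.685]
contact_force: [4.6, -1.2, -0.5]
grip_width: 19.6
finger_force: 30.0
```

>>> step_arm --pt "0 0 0 0.003 0" --pt "0 0 0 0.002 0" --pt "0 0 0 0 0"

```text
time: 17.35
tool_pos: [607.7, -185.0, 92.6]
tcp_rot: [-3.142, -0.0, 2.685]
contact_force: [3.4, -1.3, -0.3]
grip_width: 19.9
finger_force: 30.0
```

>>> step_arm --pt "0 0 0 0.002 0" --pt "0 0 0 0 0"

```text
time: 17.55
tool_pos: [607.7, -185.0, 91.7]
tcp_rot: [3.142, -0.0, 2.685]
contact_force: [3.7, -1.3, 1.1]
grip_width: 19.5
finger_force: 30.0
```

>>> step_arm --pt "0 0 0 0.002 0" --pt "0 0 0 0 0"

```text
time: 17.75
tool_pos: [607.8, -185.0, 91.2]
tcp_rot: [3.142, 0.0, 2.685]
contact_force: [2.5, 0.4, 3.8]
grip_width: 19.9
finger_force: 30.0
```

>>> step_arm --pt "0 0 0 0.001 0" --pt "0 0 0 0 0"

```text
time: 17.95
tool_pos: [607.8, -185.0, 91.1]
tcp_rot: [3.142, 0.0, 2.685]
contact_force: [1.9, 0.5, 7.0]
grip_width: 19.9
finger_force: 30.0
```

>>> step_arm --pt "0 0 0 -0.0016 0" --pt "0.55 0 0 0 0" --pt "0.55 0 0 0 0" --pt "0.55 0 0 0 0" --pt "0.55 0 0 0 0" --pt "0.55 0 0 0 0"

```text
time: 18.55
tool_pos: [607.6, -184.9, 90.8]
tcp_rot: [3.142, -0.001, 2.685]
contact_force: [0.2, 0.6, 0.1]
grip_width: 49.8
finger_force: 0.0
```

>>> step_arm --pt "0.55 0 0 -0.02 0" --pt "0.55 0 0 -0.06 0" --pt "0.55 0 0 -0.08 0" --pt "0.55 -0.08 0 -0.04 0" --pt "0.55 -0.04 0 0 0" --pt "0.55 0 0 0 0" --pt "0.55 0 0 0 0"

```text
time: 19.25
tool_pos: [661.2, -211.2, 190.8]
tcp_rot: [3.142, -0.001, 2.685]
contact_force: [-0.7, 0.9, 0.4]
grip_width: 51.0
finger_force: 0.0
```

Run:
```python
from h import *
o=st(); P=cam("wrist"); im,d=bot.capture("wrist"); cv2.imwrite("pics/w6.png",im[...,::-1])
for i,s,c in blobs(red(im),60)[0]: print(s,c,cast(P,c,117).round(1))
```

```text
19.25 [ 661.2 -211.2  190.8] [ 3.1415e+00 -1.4000e-03  2.6854e+00] F [-0.7  0.9  0.4] w 51.0 0.0
[257, 111, 43, 50, 944] [279.4, 141.4] [[ 603.4 -184.   117. ]]
```

View pics/w6.png

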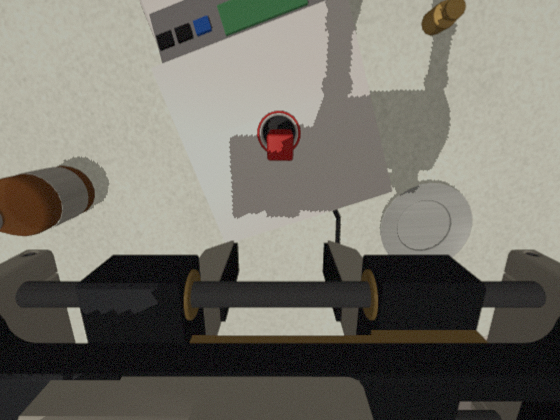

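The pin stands upright in the well, with its handle at (280,147). It dropped the full 18 mm, the gripper is clear, and the neighbouring objects are untouched.

```bash
python3 -c "
from plant import bot
print(bot.close_job())"
```

```text
the job is handed in; nothing more can be done
None
```

The lock pin is in the balance's lock hole, upright and on the bottom after an 18 mm drop; I let go, backed the gripper clear, and handed the job in at about 19 s with contact forces under about 16 N in every reading.

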